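Index the module turntable to its empty nest

ROBOT

A 6-joint arm with a two-finger parallel gripper is mounted at the origin on the work surface. World frame = base frame: x ahead of the robot, y to its left, z up, the work surface at z = 0. Lengths are in m, angles in rad, forces in N, time in s.
With the tool pointing down it reaches from about 0.275 to 0.975 m from the base axis. Payload 8.4 kg.
Tool frame: the origin (TCP) lies at the very end of the fingers, on their centre line; the grasp point (between the pads) lies r.grip_depth behind it (r.grip_depth is the distance from the TCP to the grasp point, in m); z points along the fingers, y is the line along which they close (so a half turn about z gives the same grasp; the last joint's range is limited). The gripper opens to 92 mm and grips with 3 to 60 N. Pads are 20 mm wide; open, the fingers measure 128 mm over their backs; the gripper's body (75 mm by 189 mm) begins 69 mm behind the grasp point.
Start: joints at [-1.154, 0.353, 1.633, -0, 1.155, -0.002], TCP at [0.254, -0.571, 0.215] pointing down, gripper open.
Joint ranges: [-2.63, 2.63], [-0.92, 2.1], [0.06, 2.66], [-1.3, 4.44], [0, 2.69], [-3.02, 3.02]. Speed limits (rad/s): [2.22, 2.22, 2.79, 3.14, 3.14, 3.14].

INTERFACE

Orientations are given as a unit quaternion [x, y, z, w].
In Python, from station import r gives the robot as it stands.
- The arm moves only by the shell command python3 -m jog 'ROWS' [OPENING] [FORCE]. ROWS is JSON, a list of rows, each a list of 6 numbers: the shift along the tool's x, y, z scaled (see below), then the turn, a rotation vector about the tool's x, y, z scaled (see below). In form: [[dx, dy, dz, ax, ay, az], ...]. A call has 1 to 8 rows; each row shifts and turns the commanded pose from where the row before left it, along the tool's axes as they then stand; what a row does not reach is not made up. The controller multiplies each number of a shift by 0.03 m and each number of a turn by 6 degrees. A row lasts 1/10 s, in which the tool goes at most 50 mm and 8.59 degrees, less where a joint would pass 70% of its speed; a pose out of reach is approached as far as the arm can. A call with a number of a shift or a turn outside -1 to 1 is refused whole. A call with a gripper value outside its range is refused whole. OPENING is the closure, from -1 (fully open) to 1 (shut), set as the call begins (- or left out, the last holds). The fingers move at their own pace and stop on an object; FORCE is the grip in N (left out, the last holds). Time passes only in rows, so rows that do not move let the fingers close. It gives the time, the measured TCP pose, the force, the opening and the grip force at its end, in the units of the state.
- r.get_obs(): the state, without advancing time (a new reading comes with each control period).
- r.capture(name): name is "scene" or "side" or "wrist"; returns the picture (384x512x3 uint8, red, green, blue); there is no depth.
- r.camera_info(name): a dict with "intrinsics" (3x3 intrinsics, pixels), "k1" (the pictures are not rectified: a ray, as slopes to the right and down, at radius r is drawn at 1 + k1 r^2 times it, then the intrinsics apply), "pose" (4x4, takes a point from camera to world coordinates). Camera axes: x right, y up, looking along -z (the intrinsics and any distortion apply to the point x, -y, -z); pixel columns grow to the right and rows downward; lengths in m; the calibration is good to about 2 mm. A picture is of the moment at which its call begins: read the wrist's pose just before it. camera_info takes no time and is no camera call; for the wrist camera it gives the pose at the moment of the call.
- r.sign_off(): hands the job in; it is judged then, once.
The state is a dict: "t": time; "joint_pos": joint angles; "joint_vel": joint speeds; "joint_efforts": joint torques, N m; "tool_pos": TCP position; "orientation": TCP orientation; "ft_force": force on the tool from outside, world axes, zero at the start; "moment": the same for the moment, N m; "gripper_width": opening from 0.0 (shut) to 1.0 (fully open); "gripper_force": force on a finger pad.
Only numpy, scipy, OpenCV 4.12 (cv2) and the standard library are available. Lean on these libraries where they do the work, as an engineer would, in place of code of your own. Each camera call takes 0.05 s, during which the arm holds its last target. There are 200 camera calls.

TASK

Turn the round assembly turntable clockwise (as seen from above) by pushing on its spokes with a fingertip, until the spoke at the empty nest points at the steel mark on the base plate, so that the next module can be loaded there; a small correction back is fine. Push gently, do not touch the three modules or let them leave their nests, pick nothing up, leave everything else on the bench where it stands, and finish with the hand clear.

Things in the scene. Friction and masses are not known exactly. Their poses are not given: they have to be found in the camera images.
- turntable (a joint): how far the turntable has turned since the start, rad; grows clockwise seen from above; 0 at every start, wherever the spokes then point. 0.9 to 2.6 rad clockwise are needed to reach the mark. Bearing friction 0.15 N m (1 to 2 N at a spoke) plus 0.05 N m per rad/s: it does not coast and stays where it is left. Free from -1 to 7 rad
- spokes: the turntable's four flat steel spokes. Origin on the vertical turning axis, 45 mm above the bench; x axis along the spoke at the empty nest, z up; the other spokes, all alike, lie at 90, 180 and 270 degrees. Each is an upright flat bar 10 mm thick, spanning 40 to 64 mm above the bench, standing out of the disc's rim from 92 to 155 mm from the axis
- empty_nest (a point): centre of the floor of the empty nest, on top of the turntable's aluminium disc, 53 mm above the bench and 56 mm from the axis. The disc is 184 mm in diameter. Four alike nests, one just inside each spoke: black square frames, 52 mm outside, 44 mm inside, rim 65 mm above the bench, with a white floor; three hold a module, this one none
- empty_spoke_tip (a point): the outer end of the spoke at the empty nest: 155 mm from the axis, 52 mm above the bench, middle of the bar's thickness
- fixture: the fixed dark grey round base plate under the turntable, 370 mm in diameter, 12 mm thick. Origin at the centre of its underside on the bench, straight under the turning axis. Its x axis points from the axis to the steel mark, z up
- mark_tip (a point): inner point of the steel mark: a fixed pointed block on the rim of the base plate, 28 mm wide, its top 32 mm above the bench, reaching from 154 to 182 mm from the axis, nose towards the axis. The spokes (underside 40 mm up) pass above its height
- module1: small drive module: black round foot 40 mm in diameter and 12 mm high with a dark metal block and a small black cap above, 35 mm high in all, 60 g. Origin at the centre of its underside. Standing loose in the nest 90 degrees anticlockwise of the empty one, 53 mm above the bench, top at 88 mm; may shift 2 mm in its nest
- module2: small drive module: black round foot 40 mm in diameter and 12 mm high with a dark metal block and a small black cap above, 35 mm high in all, 60 g. Origin at the centre of its underside. Standing loose in the nest 180 degrees anticlockwise of the empty one, 53 mm above the bench, top at 88 mm; may shift 2 mm in its nest
- module3: small drive module: black round foot 40 mm in diameter and 12 mm high with a dark metal block and a small black cap above, 35 mm high in all, 60 g. Origin at the centre of its underside. Standing loose in the nest 270 degrees anticlockwise of the empty one, 53 mm above the bench, top at 88 mm; may shift 2 mm in its nest
- glue_bottle: bystander: small red glue bottle with a white cap, 34 mm in diameter, 68 mm high, standing beside the base plate; origin at the centre of its underside
- spare_module: bystander: a fourth small drive module: black round foot 40 mm in diameter and 12 mm high with a dark metal block and a small black cap above, 35 mm high in all, 60 g. Origin at the centre of its underside. Stands on the bench beside the base plate; leave it there
- washer_dish: bystander: steel dish, 56 mm in diameter, 22 mm high, on the bench beside the base plate; origin at the centre of its underside
- screwdriver_a: bystander: screwdriver with an olive handle, 190 mm long, lying on the left of the bench; x axis from handle to tip
- screwdriver_b: bystander: screwdriver with an olive handle, 170 mm long, lying on the left of the bench; x axis from handle to tip
- screw_bin: bystander: blue open bin of screws, 100 x 140 mm, 55 mm high, on the right of the bench; origin at the centre of its underside
Mind the look-alikes: they are no part of the job. What is shaped like the module1 but orange is not meant.

How it is judged:
By the outcome, as a careful person would: the job done as asked, in the order asked, and still so for the second after the job is handed in, with the robot touching nothing.
It also fails if it takes over 54 s, if anything falls off the work surface, if the arm or the gripper's body presses on something with over 40 N, if the wrist force passes 120 N, or if a joint passes its speed limit or range.

## Working session

There is one attempt and no reset: what is moved stays moved. The work goes in short steps, Python scripts to look and compute and a shell command to move; the robot and the scene stay as the last step left them, time stands still between calls to the robot, and variables do not carry over. Pictures are saved under pics/ and viewed, at most 10 in all, crops included, and the job is handed in when it is done.

```bash
mkdir -p pics; ls; python3 - <<'E'
from station import r
import cv2
for n in("scene","side"):
    cv2.imwrite(f"pics/{n}0.png",cv2.resize(r.capture(n)[:,:,::-1],(800,600),interpolation=cv2.INTER_CUBIC))
    i=r.camera_info(n);print(n,i)
o=r.get_obs();print(o['t'],o['tool_pos'],o['orientation'],o['gripper_width'])
E
```

```text
pics
scene {'intrinsics': array([[489.25583021,   0.        , 261.14372412],
       [  0.        , 489.25583021, 194.98128103],
       [  0.        ,   0.        ,   1.        ]]), 'k1': 0.0734164201906005, 'pose': array([[-0.69944112, -0.58603041,  0.40908494,  1.14591309],
       [ 0.71461607, -0.58171241,  0.38850295,  0.5291162 ],
       [ 0.01029524,  0.56407361,  0.82566032,  1.20749323],
       [ 0.        ,  0.        ,  0.        ,  1.        ]])}
side {'intrinsics': array([[483.87116173,   0.        , 260.60901678],
       [  0.        , 483.87116173, 182.62504085],
       [  0.        ,   0.        ,   1.        ]]), 'k1': -0.11075560877801559, 'pose': array([[ 0.8554166 ,  0.35945684, -0.37289841, -0.05289732],
       [-0.51780134,  0.5768162 , -0.63179494, -1.04691628],
       [-0.01200917,  0.73353518,  0.67954538,  1.16115983],
       [ 0.        ,  0.        ,  0.        ,  1.        ]])}
0.1 [ 0.25397886 -0.57058548  0.21393547] [ 9.78154003e-01  2.07880646e-01 -1.44278604e-04 -6.02183740e-04] 1.0024051657413597
```

View pics/scene0.png

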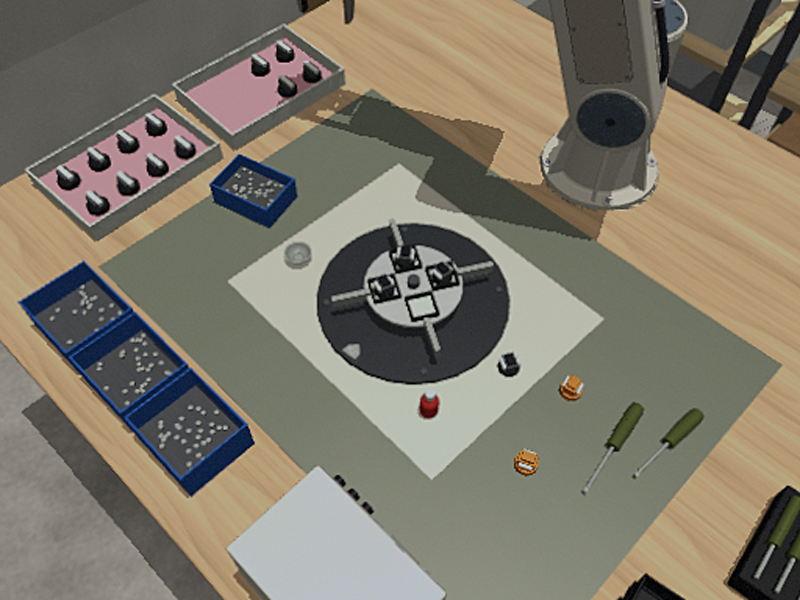

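View pics/side0.png

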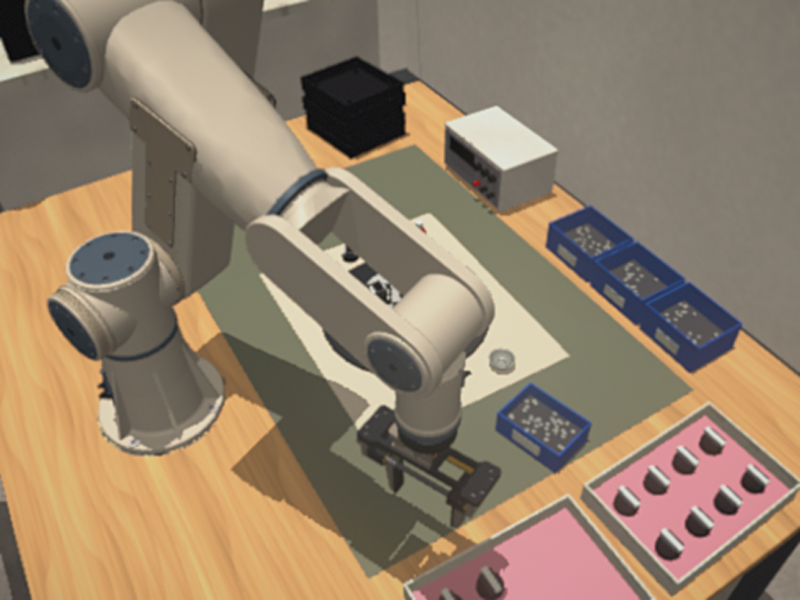

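Candidates in the scene view (800x600):
- **Empty nest:** white floor at (423,306). The nests at (384,288), (405,257) and (443,272) hold modules.
- **Spokes:** the empty nest's spoke ends at about (435,348). The others end at (333,300), (393,222) and (493,265).
- **Mark:** the pale pointed block at (352,350). The dots at (424,371) and (327,301) are only screws.
- **Not meant:** the orange modules at (571,387) and (526,461), and the spare at (509,364).

Next is a close crop to check this choice.

```bash
cat > h.py <<'E'
import numpy as np,cv2
from station import r
from scipy.optimize import least_squares
def par(n):
    i=r.camera_info(n);return i['intrinsics'],i['k1'],i['pose']
def proj(P,c):
    K,k,T=c;q=(np.atleast_2d(P)-T[:3,3])@T[:3,:3]
    s=np.c_[q[:,0],-q[:,1]]/-q[:,2:];s=s*(1+k*(s**2).sum(1,keepdims=True))
    return s@K[:2,:2].T+K[:2,2]
def ray(uv,z,c):
    return np.array([least_squares(lambda p:(proj([p[0],p[1],z],c)-u).ravel(),[.5,0]).x for u in np.atleast_2d(uv)])
def crop(im,x,y,w,h,s,name):
    cv2.imwrite(f"pics/{name}.png",cv2.resize(im[y:y+h,x:x+w,::-1],None,fx=s,fy=s,interpolation=cv2.INTER_CUBIC))
E
python3 - <<'E'
from h import *
im=r.capture("scene");crop(im,195,135,140,115,5,"c1")
c=par("scene");S=512/800
print(ray(np.array([[413,303]])*S,.012,c), ray(np.array([[352,350]])*S,.032,c))
for n,p,z in[("bottle",(429,412),.0),("spare",(509,370),0),("dish",(297,256),.01)]:print(n,ray(np.array(p)*S,z,c))
E
```

```text
[[ 0.54423361 -0.02938901]] [[ 0.70418972 -0.02643198]]
bottle [[0.68389416 0.14545669]]
spare [[0.52129654 0.19048943]]
dish [[ 0.62396096 -0.27151876]]
```

View pics/c1.png

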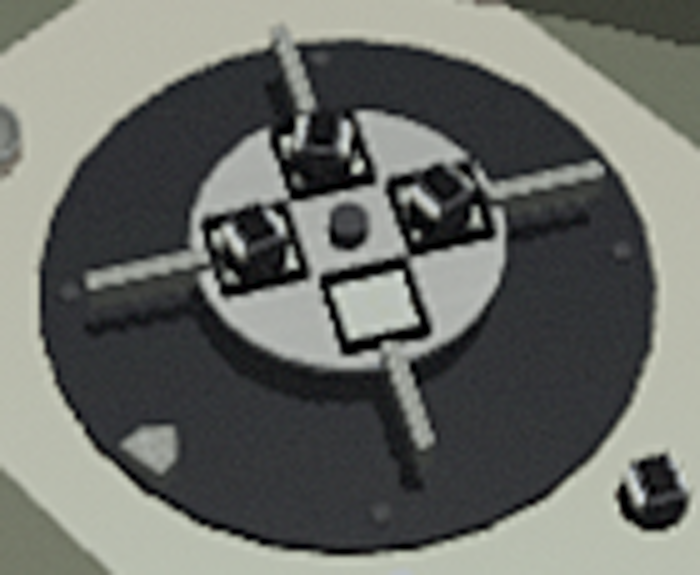

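The crop confirms the choice. The empty white nest is at (375,305) in the crop and its spoke ends at (427,440). The mark is the pale block at (155,447), nose towards (178,425). The next step is to fit the axis and angles.

```bash
cat >> h.py <<'E'
def fit_spokes(px,order=(0,1,2,3),c=None,ctr=None):
    # px: tips of the spokes (top, outer end), first = empty one, then clockwise
    def P(x,y,a): return np.array([[x+.155*np.cos(a-i*np.pi/2),y+.155*np.sin(a-i*np.pi/2),.064] for i in order])
    w=ray(px,.064,c);m=w.mean(0);a0=np.arctan2(*(w[0]-m)[::-1])
    s=least_squares(lambda q:(proj(P(*q),c)-px).ravel(),[*m,a0]);return s.x,s.fun
E
python3 - <<'E'
from h import *
c=par("scene");O=np.array([195,135])
px=np.array([[427,440],[92,278],[280,32],[600,167]])/5+O
s,f=fit_spokes(px,c=c);print("spokes x,y,a",s,f)
im=r.capture("scene");g=im.astype(int)
# base plate rim
m=(im.max(2)<75).astype(np.uint8);m=cv2.morphologyEx(m,cv2.MORPH_CLOSE,np.ones((9,9)))
cs=max([k for k in cv2.findContours(m[135:250,195:335],0,1)[0]],key=cv2.contourArea)[:,0]+O
h=cv2.convexHull(cs.astype(np.int32))[:,0]
w=ray(h,.012,c);q=least_squares(lambda p:np.hypot(w[:,0]-p[0],w[:,1]-p[1])-p[2],[.54,-.03,.185],loss='soft_l1',f_scale=.002).x
print("plate",q)
# mark
sub=im[217:235,216:234];b=(sub.min(2)>110).astype(np.uint8)
print(b)
ys,xs=np.nonzero(b);w=ray(np.c_[xs+216,ys+217],.03,c);cen=w.mean(0);print("mark",cen,np.ptp(w,0))
for cc in(s[:2],q[:2]):
    d=w-cc;a=np.arctan2(*(cen-cc)[::-1]);rr=np.hypot(*d.T);print("mark ang",a,"r",rr.min(),rr.max(),"need",s[2]-a)
E
```

```text
spokes x,y,a [ 0.53261384 -0.03921674  1.04985609] [ 2.80253098e-01  7.91545997e-01 -8.74501697e-01  4.76035005e-01
  1.06537256e-04 -1.41813071e+00  6.07400463e-01 -2.45166225e-01]
plate [ 0.53575165 -0.03784608  0.18439521]
[[0 0 0 0 0 0 0 0 0 0 0 0 0 0 0 0 0 0]
 [0 0 0 0 0 0 0 0 0 0 0 0 0 0 0 0 0 0]
 [0 0 0 0 0 0 0 0 0 0 0 0 0 0 0 0 0 0]
 [0 0 0 0 0 0 0 0 0 0 0 1 1 0 0 0 0 0]
 [0 0 0 0 0 0 1 1 1 1 1 1 1 1 0 0 0 0]
 [0 0 0 0 0 1 1 1 1 1 1 1 1 1 0 0 0 0]
 [0 0 0 0 1 1 1 1 1 1 1 1 1 1 0 0 0 0]
 [0 0 0 0 1 1 1 1 1 1 1 1 1 1 0 0 0 0]
 [0 0 0 0 0 1 1 1 1 1 1 1 1 1 0 0 0 0]
 [0 0 0 0 0 0 1 1 1 1 1 1 1 1 0 0 0 0]
 [1 1 0 0 0 0 0 0 1 1 1 1 1 0 0 0 0 0]
 [1 1 1 0 0 0 0 0 0 1 1 1 0 0 0 0 0 0]
 [1 1 1 1 0 0 0 0 0 0 0 0 0 0 0 0 0 0]
 [1 1 1 1 1 0 0 0 0 0 0 0 0 0 0 0 0 0]
 [1 1 1 1 1 1 0 0 0 0 0 0 0 0 0 0 0 0]
 [1 1 1 1 1 1 1 0 0 0 0 0 0 0 0 0 0 0]
 [1 1 1 1 1 1 1 1 0 0 0 0 0 0 0 0 0 0]
 [1 1 1 1 1 1 1 1 1 1 0 0 0 0 0 0 0 0]]
mark [ 0.71537546 -0.02561385] [0.05429931 0.03654542]
mark ang 0.07429270409899665 r 0.15667261444868658 0.21147157999816593 need 0.9755633884290893
mark ang 0.06799421983055656 r 0.15347583958083397 0.2082363319623522 need 0.9818618726975294
```

```bash
cat >> h.py <<'E'
from scipy.spatial.transform import Rotation as R
A=np.array([.5345,-.0385])
def go(x,y,z,yaw=None):
    o=r.get_obs();M=R.from_quat(o['orientation']);d=M.inv().apply(np.array([x,y,z])-o['tool_pos'])
    X=M.as_matrix()[:,0];ya=np.degrees(np.arctan2(X[1],X[0]))
    print("shift units",(d/.03).round(2),"yaw x",ya.round(2),"turn z units",None if yaw is None else round((ya-yaw)/6,2),"ft",o['ft_force'].round(1),"t",round(o['t'],2),"tilt z",M.as_matrix()[:,2].round(3))
def behind(spoke_deg,rad,back):
    s=np.radians(spoke_deg);u=np.array([np.cos(s),np.sin(s)]);t=np.array([np.sin(s),-np.cos(s)])
    return A+u*rad-t*back
E
python3 - <<'E'
from h import *
print(r.grip_depth)
p=behind(150,.13,.030);print(p);go(*p,.15,60)
c=par("scene");im=r.capture("scene");sub=im[217:229,220:231];ys,xs=np.nonzero(sub.min(2)>110)
w=ray(np.c_[xs+220,ys+217],.03,c);d=w-A;a=np.arctan2(d[:,1],d[:,0]);rr=np.hypot(*d.T);print("mark",w.mean(0),a.mean(),a.min(),a.max(),rr.min(),rr.max(),w[rr.argmin()])
E
```

```text
0.0187
[0.4069167  0.00051924]
shift units [ 12.4  -15.32   2.15] yaw x 24.0 turn z units -6.0 ft [ 0.1  0.6 -1. ] t 0.2 tilt z [-0.     0.001 -1.   ]
mark [ 0.70335783 -0.02790257] 0.06271674045595871 -0.015180165383595935 0.1389140245282382 0.15475466115485118 0.18005230039435108 [ 0.68909589 -0.03149163]
```

```bash
python3 -m jog '[[0.78,-0.96,0,0,0,0],[0.78,-0.96,0,0,0,0],[0.78,-0.96,0,0,0,0],[0.78,-0.96,0,0,0,0],[0.78,-0.96,0,0,0,0],[0.78,-0.96,0,0,0,0],[0.78,-0.96,0,0,0,0],[0.78,-0.96,0,0,0,0]]' 1 10
python3 -m jog '[[0.78,-0.96,0,0,0,0],[0.78,-0.96,0,0,0,0],[0.78,-0.96,0,0,0,0],[0.78,-0.96,0,0,0,0],[0.78,-0.96,0,0,0,0],[0.78,-0.96,0,0,0,0],[0.78,-0.96,0,0,0,0],[0.78,-0.96,0,0,0,0]]'
python3 -m jog '[[0,0,0,0,0,-1],[0,0,0,0,0,-1],[0,0,0,0,0,-1],[0,0,0,0,0,-1],[0,0,0,0,0,-1],[0,0,0,0,0,-1],[0,0,0,0,0,0],[0,0,0,0,0,0]]'
python3 - <<'E'
from h import *
go(*behind(150,.13,.030),.15,60)
crop(r.capture("scene"),195,135,140,115,5,"c2")
cv2.imwrite("pics/w1.png",r.capture("wrist")[:,:,::-1])
E
```

```text
t: 1.05
tool_pos: [0.3316, -0.2829, 0.2146]
orientation: [0.978, 0.208, 0.0, 0.0]
ft_force: [0.6, -0.9, -0.4]
gripper_width: 0.331
gripper_force: 0.0
t: 1.85
tool_pos: [0.409, 0.0038, 0.2148]
orientation: [0.978, 0.208, 0.0, 0.0]
ft_force: [1.1, -0.1, -0.5]
gripper_width: 0.005
gripper_force: 0.0
t: 2.65
tool_pos: [0.4088, 0.0022, 0.2146]
orientation: [0.867, 0.499, 0.0, 0.0]
ft_force: [0.6, -0.4, 0.3]
gripper_width: 0.004
gripper_force: 0.0
shift units [-0.08 -0.02  2.15] yaw x 59.82 turn z units -0.03 ft [ 0.6 -0.4  0.3] t 2.65 tilt z [ 0.  0. -1.]
```

View pics/w1.png

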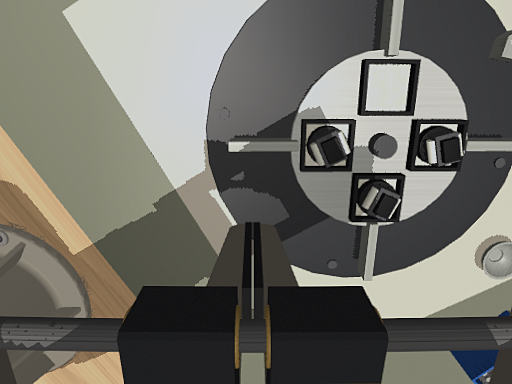

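The wrist view shows the hub at (383,146), the empty nest at (390,88), and the 150° spoke pointing left with its tip at (229,146). The closed fingers at (253,222) are on its anticlockwise side. Before descending I'll check this geometry against the fitted axis.

```bash
python3 - <<'E'
from h import *
c=par("wrist")
w=ray(np.array([[229,146.5],[368,280],[298,146],[371,225]]),.064,c);print(w, w-A,np.hypot(*(w-A).T),np.degrees(np.arctan2(*(w-A).T[::-1])))
for p in behind(150,.155,0),behind(240,.155,0),behind(60,.155,0):print(proj([*p,.064],c))
d=w[0]-w[2];print(np.degrees(np.arctan2(d[1],d[0])))
E
python3 -m jog '[[-0.08,0,0.8,0,0,0],[0,0,0.8,0,0,0],[0,0,0.8,0,0,0],[0,0,0.8,0,0,0],[0,0,0.8,0,0,0],[0,0,0.8,0,0,0],[0,0,0.8,0,0,0],[0,0,0,0,0,0]]'
python3 - <<'E'
from h import *
go(*behind(150,.13,.030),.045,60)
E
```

```text
[[ 0.40209501  0.03565071]
 [ 0.45906096 -0.17458045]
 [ 0.46156161  0.00166968]
 [ 0.48966297 -0.11349067]] [[-0.13240499  0.07415071]
 [-0.07543904 -0.13608045]
 [-0.07293839  0.04016968]
 [-0.04483703 -0.07499067]] [0.15175444 0.15559222 0.08326832 0.08737254] [ 150.74988206 -119.00271201  151.15691157 -120.87526489]
[[225.66513623 144.52695913]]
[[365.69362082 279.59051341]]
[[399.91061387 -32.43968733]]
150.25503002903724
t: 3.55
tool_pos: [0.4057, 0.0002, 0.0445]
orientation: [0.866, 0.499, -0.002, -0.001]
ft_force: [-0.4, -0.5, -0.2]
gripper_width: 0.006
gripper_force: 0.0
shift units [ 0.03  0.03 -0.02] yaw x 59.91 turn z units -0.01 ft [-0.4 -0.5 -0.2] t 3.55 tilt z [-0.005  0.    -1.   ]
```

```bash
python3 -m jog '[[0.12,0,0,0,0,0],[0.12,0,0,0,0,0],[0.12,0,0,0,0,0],[0.10,0,0,0,0,0],[0.12,-0.013,0,0,0,0.25],[0.12,-0.013,0,0,0,0.25],[0.12,-0.013,0,0,0,0.25],[0.12,-0.013,0,0,0,0.25]]'
python3 -m jog '[[0.113,-0.013,0,0,0,0.25],[0.113,-0.013,0,0,0,0.25],[0.113,-0.013,0,0,0,0.25],[0.113,-0.013,0,0,0,0.25],[0.113,-0.013,0,0,0,0.25],[0.113,-0.013,0,0,0,0.25],[0.113,-0.013,0,0,0,0.25],[0.113,-0.013,0,0,0,0.25]]'
python3 - <<'E'
from h import *
go(*behind(132,.13,.015),.045,42)
cv2.imwrite("pics/w2.png",r.capture("wrist")[:,:,::-1])
E
```

```text
t: 4.35
tool_pos: [0.4214, 0.0253, 0.0471]
orientation: [0.891, 0.454, 0.0, 0.0]
ft_force: [0.1, -0.5, 0.3]
gripper_width: 0.005
gripper_force: 0.6
t: 5.15
tool_pos: [0.4367, 0.0477, 0.0471]
orientation: [0.934, 0.358, 0.0, 0.0]
ft_force: [-0.1, -2.0, 0.0]
gripper_width: 0.003
gripper_force: 0.6
shift units [-0.   -0.02  0.07] yaw x 41.94 turn z units -0.01 ft [-0.1 -2.   0. ] t 5.15 tilt z [ 0.001 -0.    -1.   ]
```

View pics/w2.png

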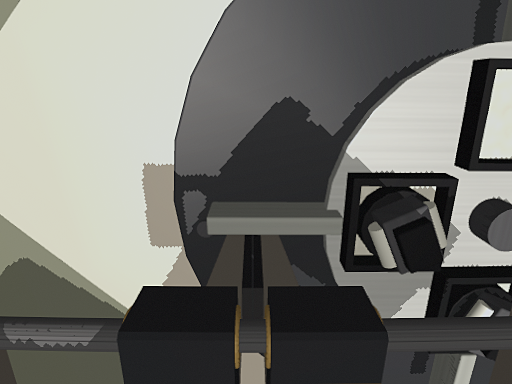

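The finger is flush against the spoke (bar from (207,218) to (342,218)) at about 2 N, and the modules are seated. I'll continue the arc.

```bash
python3 -m jog '[[0.113,-0.013,0,0,0,0.25],[0.113,-0.013,0,0,0,0.25],[0.113,-0.013,0,0,0,0.25],[0.113,-0.013,0,0,0,0.25],[0.113,-0.013,0,0,0,0.25],[0.113,-0.013,0,0,0,0.25],[0.113,-0.013,0,0,0,0.25],[0.113,-0.013,0,0,0,0.25]]'
python3 -m jog '[[0.113,-0.013,0,0,0,0.25],[0.113,-0.013,0,0,0,0.25],[0.113,-0.013,0,0,0,0.25],[0.113,-0.013,0,0,0,0.25],[0.113,-0.013,0,0,0,0.25],[0.113,-0.013,0,0,0,0.25],[0.113,-0.013,0,0,0,0.25],[0.113,-0.013,0,0,0,0.25]]'
python3 -m jog '[[0.113,-0.013,0,0,0,0.25],[0.113,-0.013,0,0,0,0.25],[0.113,-0.013,0,0,0,0.25],[0.113,-0.013,0,0,0,0.25],[0.113,-0.013,0,0,0,0.25],[0,0,0,0,0,0]]'
python3 - <<'E'
from h import *
go(*behind(100.5,.13,.015),.045,10.5)
crop(r.capture("scene"),195,135,140,115,5,"c3")
E
```

```text
t: 6.0
tool_pos: [0.4563, 0.0663, 0.0469]
orientation: [0.966, 0.258, 0.0, 0.0]
ft_force: [-1.7, -1.3, 0.4]
gripper_width: 0.007
gripper_force: 0.6
t: 6.8
tool_pos: [0.4798, 0.0805, 0.0466]
orientation: [0.988, 0.155, -0.0, 0.0]
ft_force: [-0.7, -1.6, -0.4]
gripper_width: 0.006
gripper_force: 0.6
t: 7.4
tool_pos: [0.4961, 0.0869, 0.0467]
orientation: [0.996, 0.091, 0.0, -0.0]
ft_force: [0.6, -0.6, -0.2]
gripper_width: 0.006
gripper_force: 0.0
shift units [-0.    0.01  0.06] yaw x 10.41 turn z units -0.01 ft [ 0.6 -0.6 -0.2] t 7.4 tilt z [ 0.001  0.    -1.   ]
```

View pics/c3.png

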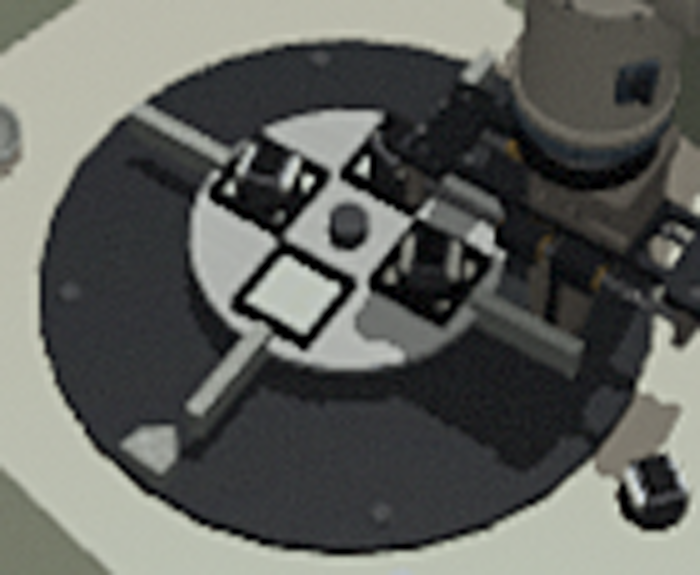

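The empty spoke's tip at (194,411) is close to the mark's nose at (178,425). The next step is to compute the remaining angle, using bright-pixel fits of the bars and comparing with the mark in the same camera.

```bash
cat >> h.py <<'E'
def quad(a,z,r0=.105,r1=.155,h=.005,C=None):
    C=A if C is None else C
    u=np.array([np.cos(a),np.sin(a)]);t=np.array([-u[1],u[0]])
    return np.array([[*(C+u*q+t*s),z] for q,s in((r0,-h),(r1,-h),(r1,h),(r0,h))])
def tmpl(im,polyf,c,grid,S=8):
    # inside minus surround brightness of a model polygon drawn in the picture
    g=cv2.resize(cv2.cvtColor(im,cv2.COLOR_RGB2GRAY).astype(np.float32),None,fx=S,fy=S,interpolation=cv2.INTER_LINEAR)
    out=[]
    for a in grid:
        p=((proj(polyf(a),c)+.5)*S-.5).astype(np.int32);m=np.zeros(g.shape,np.uint8);cv2.fillPoly(m,[p],1)
        d=cv2.dilate(m,np.ones((3*S,3*S)))-m
        out.append(g[m>0].mean()-g[d>0].mean())
    return np.array(out)
def best(g,s):
    i=s.argmax();i=min(max(i,3),len(g)-4);k=np.polyfit(g[i-3:i+4]-g[i],s[i-3:i+4],2);return g[i]-k[1]/2/k[0],s[i]
def markpoly(a,C=None):
    C=A if C is None else C
    u=np.array([np.cos(a),np.sin(a)]);t=np.array([-u[1],u[0]])
    return np.array([[*(C+u*q+t*s),.032] for q,s in((.154,0),(.168,-.014),(.182,-.014),(.182,.014),(.168,.014))])
E
python3 - <<'E'
from h import *
c=par("scene");im=r.capture("scene")
for C in(A,np.array([.536,-.0395])):
    ga=np.arange(-.1,.4,.01)
    print(C,"mark",best(ga-.05,tmpl(im,lambda a:markpoly(a,C),c,ga-.05)))
    for o in(0,-np.pi/2):print(" spoke",o,best(ga,tmpl(im,lambda a:quad(a+o,.064,C=C),c,ga)))
px=np.array([[194,411],[140,110]])/5+[195,135];w=ray(px,.064,c);print(w,np.arctan2(*(w-A).T[::-1]),np.hypot(*(w-A).T))
E
```

```text
[ 0.5345 -0.0385] mark (np.float64(0.07049463339208023), np.float32(78.327126))
 spoke 0 (np.float64(0.1689198850196201), np.float32(73.88362))
 spoke -1.5707963267948966 (np.float64(0.1745514386683242), np.float32(57.184044))
[ 0.536  -0.0395] mark (np.float64(0.07703169332458092), np.float32(70.91464))
 spoke 0 (np.float64(0.17884618303595945), np.float32(72.19187))
 spoke -1.5707963267948966 (np.float64(0.16458834846599218), np.float32(55.04139))
[[ 0.68493322 -0.0105449 ]
 [ 0.56145523 -0.18569995]] [ 0.18373476 -1.38968312] [0.15300863 0.14964762]
```

```bash
python3 -m jog '[[0.075,-0.009,0,0,0,0.167],[0.075,-0.009,0,0,0,0.167],[0.075,-0.009,0,0,0,0.167],[0.075,-0.009,0,0,0,0.167],[0.075,-0.009,0,0,0,0.167],[0,0,0,0,0,0],[0,0,0,0,0,0]]'
python3 - <<'E'
from h import *
c=par("scene");im=r.capture("scene")
for C in(A,np.array([.536,-.0395])):
    ga=np.arange(-.15,.35,.01)
    print("mark",best(ga,tmpl(im,lambda a:markpoly(a,C),c,ga)))
    for o in(0,-np.pi/2):print(" spoke",o,best(ga,tmpl(im,lambda a:quad(a+o,.064,C=C),c,ga)))
E
```

```text
t: 8.2
tool_pos: [0.5067, 0.0897, 0.0467]
orientation: [0.999, 0.048, 0.0, -0.0]
ft_force: [0.6, 0.4, 0.1]
gripper_width: 0.003
gripper_force: 0.0
mark (np.float64(0.07068833068873173), np.float32(79.60949))
 spoke 0 (np.float64(0.08234286022158421), np.float32(74.914116))
 spoke -1.5707963267948966 (np.float64(0.09332299050425995), np.float32(54.028984))
mark (np.float64(0.0775617525152885), np.float32(72.0383))
 spoke 0 (np.float64(0.0912507661084991), np.float32(73.30977))
 spoke -1.5707963267948966 (np.float64(0.08262306605251811), np.float32(52.553345))
```

About 0.013 rad remains by the scene camera. I'll back off, lift and verify from above with the wrist camera.

```bash
python3 -m jog '[[-0.4,0,0,0,0,0],[-0.4,0,0,0,0,0],[0,0,-0.9,0,0,0],[0,0,-0.9,0,0,0],[0,0,-0.9,0,0,0],[0,0,-0.9,0,0,0],[0,0,-0.9,0,0,0],[0,0,-0.9,0,0,0]]'
python3 - <<'E'
from h import *
K,k,T=par("wrist");o=r.get_obs();print(T.round(3),o['tool_pos'])
t=np.array([.66,-.03]);f=-T[:3,2];hit=T[:3,3]+f*(T[2,3]-.05)/-f[2];print(hit)
p=o['tool_pos'][:2]+t-hit[:2];go(*p,o['tool_pos'][2],5)
E
```

```text
t: 9.05
tool_pos: [0.4809, 0.0871, 0.2094]
orientation: [0.999, 0.048, -0.0, 0.0]
ft_force: [0.9, -0.5, -0.2]
gripper_width: 0.006
gripper_force: 0.0
[[ 0.095  0.951  0.294  0.564]
 [-0.995  0.091  0.029  0.095]
 [ 0.001 -0.295  0.955  0.379]
 [ 0.     0.     0.     1.   ]] [0.48086712 0.08714336 0.20940947]
[0.46320968 0.08477402 0.05      ]
shift units [ 6.16  4.44 -0.  ] yaw x 5.49 turn z units 0.08 ft [ 0.9 -0.5 -0.2] t 9.05 tilt z [-0.001 -0.    -1.   ]
```

```bash
python3 -m jog '[[0.7,0.8,0,0,0,0],[0.7,0.8,0,0,0,0],[0.7,0.8,0,0,0,0],[0.7,0.8,0,0,0,0],[0.7,0.8,0,0,0,0],[0,0,0,0,0,0],[0,0,0,0,0,0],[0,0,0,0,0,0]]'
python3 - <<'E'
from h import *
c=par("wrist");im=r.capture("wrist");cv2.imwrite("pics/w3.png",cv2.resize(im[:,:,::-1],(800,600)))
for C in(A,np.array([.536,-.0395])):
    ga=np.arange(-.1,.25,.01)
    print("mark",best(ga,tmpl(im,lambda a:markpoly(a,C),c,ga,4)))
    print(" spoke",best(ga,tmpl(im,lambda a:quad(a,.064,C=C),c,ga,4)))
    print(proj(np.r_[quad(.07,.064,C=C),markpoly(.07,C)],c).round(0).tolist())
E
```

```text
t: 9.85
tool_pos: [0.5969, -0.0214, 0.2083]
orientation: [0.999, 0.048, -0.001, -0.0]
ft_force: [-0.1, 0.8, -0.5]
gripper_width: 0.006
gripper_force: 0.0
mark (np.float64(0.06808742277996813), np.float32(65.382996))
 spoke (np.float64(0.07994242286927579), np.float32(64.08925))
[[271.0, 132.0], [273.0, 77.0], [262.0, 77.0], [261.0, 132.0], [266.0, 79.0], [281.0, 65.0], [282.0, 50.0], [253.0, 49.0], [253.0, 64.0]]
mark (np.float64(0.07557943131851677), np.float32(52.875122))
 spoke (np.float64(0.08919170749678573), np.float32(64.11497))
[[272.0, 131.0], [275.0, 76.0], [264.0, 76.0], [262.0, 130.0], [268.0, 78.0], [282.0, 63.0], [283.0, 48.0], [254.0, 48.0], [254.0, 63.0]]
```

View pics/w3.png

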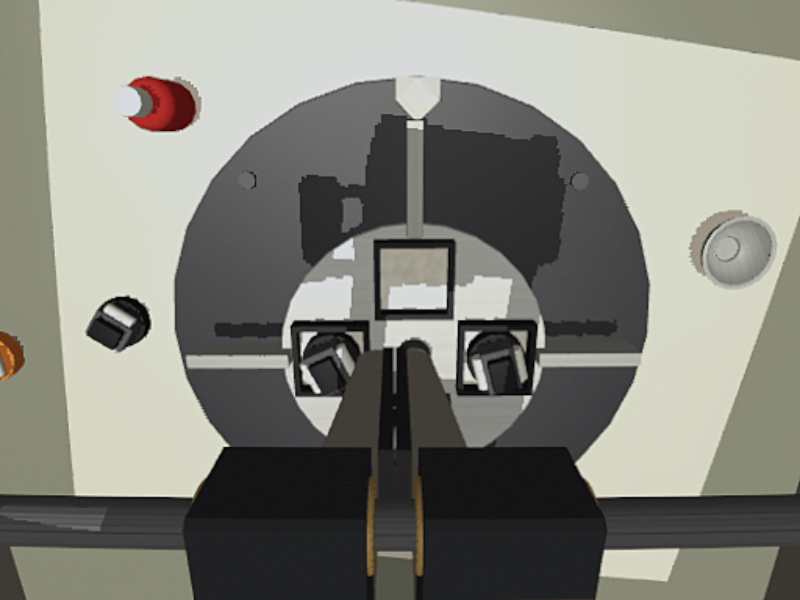

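Both cameras agree that about 0.0125 rad remains: the spoke tip is at x≈415 and the nose at x≈418 in the view. Modules and bystanders are in place. I'll go back for a 1.6 mm nudge.

```bash
python3 -m jog '[[-0.7,-0.8,0,0,0,0],[-0.7,-0.8,0,0,0,0],[-0.7,-0.8,0,0,0,0],[-0.7,-0.8,0,0,0,0],[-0.7,-0.8,0,0,0,0],[0,0,0,0,0,0],[0,0,0,0,0,0]]'
python3 - <<'E'
from h import *
go(.4828,.0874,.0467,5.5)
E
```

```text
t: 10.6
tool_pos: [0.4819, 0.088, 0.209]
orientation: [0.999, 0.049, 0.001, 0.0]
ft_force: [1.2, -0.1, 0.6]
gripper_width: 0.005
gripper_force: 0.0
shift units [0.02 0.02 5.41] yaw x 5.62 turn z units 0.02 ft [ 1.2 -0.1  0.6] t 10.6 tilt z [ 0.001 -0.    -1.   ]
```

```bash
python3 -m jog '[[0,0,0.9,0,0,0],[0,0,0.9,0,0,0],[0,0,0.9,0,0,0],[0,0,0.9,0,0,0],[0,0,0.9,0,0,0],[0,0,0.9,0,0,0],[0,0,0,0,0,0]]'
python3 -m jog '[[0.2,0,0,0,0,0],[0.2,0,0,0,0,0],[0.2,0,0,0,0,0],[0.1,0,0,0,0,0],[0.03,0,0,0,0,0],[0,0,0,0,0,0],[0,0,0,0,0,0]]'
python3 - <<'E'
from h import *
go(.5083,.0898,.0467,5.0)
E
```

```text
t: 11.3
tool_pos: [0.4807, 0.0864, 0.0439]
orientation: [0.999, 0.048, -0.003, 0.0]
ft_force: [-1.0, -1.0, 0.4]
gripper_width: 0.004
gripper_force: 0.0
t: 12.0
tool_pos: [0.504, 0.0894, 0.0467]
orientation: [0.999, 0.048, -0.0, 0.0]
ft_force: [-0.4, 0.6, -1.1]
gripper_width: 0.005
gripper_force: 0.0
shift units [ 0.14  0.   -0.  ] yaw x 5.49 turn z units 0.08 ft [-0.4  0.6 -1.1] t 12.0 tilt z [-0. -0. -1.]
```

```bash
python3 -m jog '[[0.04,0,0,0,0,0],[0.03,0,0,0,0,0],[0.03,0,0,0,0,0],[0.025,0,0,0,0,0],[0,0,0,0,0,0],[0,0,0,0,0,0]]'
python3 - <<'E'
from h import *
c=par("scene");im=r.capture("scene")
ga=np.arange(-.15,.35,.01)
print("mark",best(ga,tmpl(im,lambda a:markpoly(a),c,ga)))
for o in(0,-np.pi/2):print(" spoke",o,best(ga,tmpl(im,lambda a:quad(a+o,.064),c,ga)))
E
```

```text
t: 12.6
tool_pos: [0.5078, 0.0898, 0.0465]
orientation: [0.999, 0.048, -0.0, -0.0]
ft_force: [-0.8, 0.4, -0.2]
gripper_width: 0.007
gripper_force: 0.4
mark (np.float64(0.07087697686184846), np.float32(79.97645))
 spoke 0 (np.float64(0.0800915180650596), np.float32(75.7896))
 spoke -1.5707963267948966 (np.float64(0.08875601258382021), np.float32(54.61049))
```

```bash
python3 -m jog '[[0.015,0,0,0,0,0],[0.015,0,0,0,0,0],[0.01,0,0,0,0,0],[0,0,0,0,0,0],[0,0,0,0,0,0]]'
python3 - <<'E'
from h import *
c=par("scene");im=r.capture("scene")
ga=np.arange(-.15,.35,.01)
print("mark",best(ga,tmpl(im,lambda a:markpoly(a),c,ga)))
for o in(0,-np.pi/2):print(" spoke",o,best(ga,tmpl(im,lambda a:quad(a+o,.064),c,ga)))
E
python3 -m jog '[[-0.4,0,0,0,0,0],[-0.4,0,0,0,0,0],[0,0,-0.9,0,0,0],[0,0,-0.9,0,0,0],[0,0,-0.9,0,0,0],[0,0,-0.9,0,0,0],[0,0,-0.9,0,0,0],[0,0,-0.9,0,0,0]]'
python3 -m jog '[[0.7,0.8,0,0,0,0],[0.7,0.8,0,0,0,0],[0.7,0.8,0,0,0,0],[0.7,0.8,0,0,0,0],[0.7,0.8,0,0,0,0],[0,0,0,0,0,0],[0,0,0,0,0,0],[0,0,0,0,0,0]]'
python3 - <<'E'
from h import *
c=par("wrist");im=r.capture("wrist");crop(im,180,30,170,125,4.7,"w4")
for C in(A,np.array([.536,-.0395])):
    ga=np.arange(-.1,.25,.01)
    print("mark",best(ga,tmpl(im,lambda a:markpoly(a,C),c,ga,4)))
    print(" spoke",best(ga,tmpl(im,lambda a:quad(a,.064,C=C),c,ga,4)))
E
```

```text
t: 13.15
tool_pos: [0.5091, 0.0899, 0.0465]
orientation: [0.999, 0.048, -0.0, -0.0]
ft_force: [-0.7, 0.9, -0.7]
gripper_width: 0.006
gripper_force: 0.5
mark (np.float64(0.0706599278636908), np.float32(79.41553))
 spoke 0 (np.float64(0.06698771036382684), np.float32(74.683975))
 spoke -1.5707963267948966 (np.float64(0.07765555222545259), np.float32(52.043762))
t: 14.0
tool_pos: [0.484, 0.0874, 0.2095]
orientation: [0.999, 0.048, -0.0, 0.0]
ft_force: [0.2, -0.5, -0.1]
gripper_width: 0.008
gripper_force: 0.0
t: 14.8
tool_pos: [0.5999, -0.0212, 0.2083]
orientation: [0.999, 0.048, -0.001, -0.0]
ft_force: [-0.4, 0.1, -0.2]
gripper_width: 0.007
gripper_force: 0.0
mark (np.float64(0.07140836634322283), np.float32(74.305466))
 spoke (np.float64(0.06536432753851172), np.float32(55.97863))
mark (np.float64(0.07940440295410518), np.float32(58.590042))
 spoke (np.float64(0.07058612647878568), np.float32(55.606262))
```

View pics/w4.png

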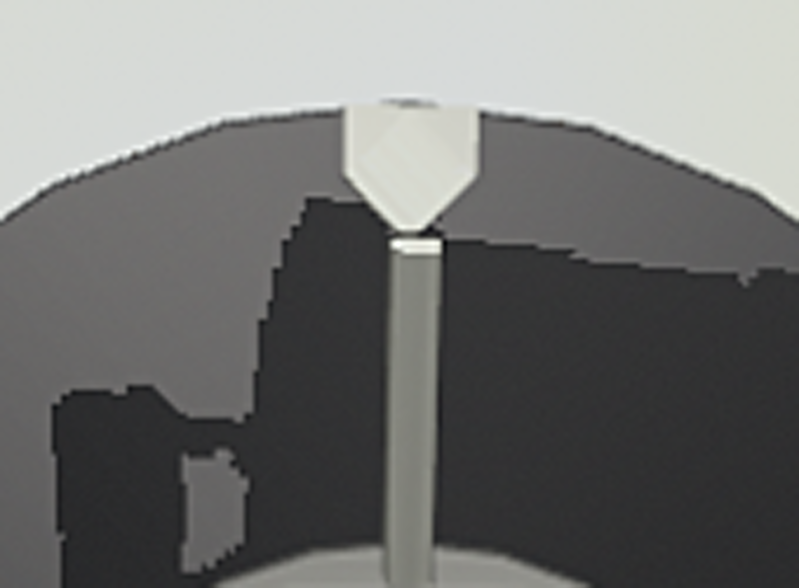

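The nose at (411,232) and the spoke tip at (415,245) line up. After height parallax the offset is within about 0.3°. I'll move the hand clear and hand in.

```bash
python3 -m jog '[[-0.8,-0.8,-0.3,0,0,0],[-0.8,-0.8,-0.3,0,0,0],[-0.8,-0.8,-0.3,0,0,0],[-0.8,-0.8,-0.3,0,0,0],[-0.8,-0.8,-0.3,0,0,0],[0,0,0,0,0,0],[0,0,0,0,0,0]]'
python3 - <<'E'
from station import r
print(r.sign_off())
E
```

```text
t: 15.55
tool_pos: [0.4698, 0.0869, 0.2541]
orientation: [0.999, 0.049, 0.001, -0.0]
ft_force: [1.3, -0.2, 0.5]
gripper_width: 0.005
gripper_force: 0.0
the job is handed in; nothing more can be done
None
```

I turned the turntable clockwise by about 1 rad, and the empty nest's spoke now points at the steel mark to within about 0.3–0.5° by the cameras. I handed the job in at about 15.6 s with the hand clear; my last views showed nothing disturbed, and no verdict came back.

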